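# Push the stuck salt cup out of its wooden holder

## Robot

A 6-joint arm with a two-finger parallel gripper is mounted at the origin on a cart in front of the work surface, level with it; the furniture and walls round the work are solid. World frame = base frame: x ahead of the robot, y to its left, z up, the work surface at z = 0. Lengths are in m, angles in degrees, forces in N, time in s.
With the tool pointing down it reaches from about 0.4 to 0.825 m from the base axis. Payload 7 kg.
Tool frame: the origin (TCP) lies midway between the tips of the shut fingers; the grasp point (between the pads) lies 19 mm behind it; z points along the fingers, y is the line along which they close (so a half turn about z gives the same grasp; the last joint's range is limited). The gripper opens to 88 mm and grips with 3 to 60 N. Pads are 19 mm wide; open, the fingers measure 130 mm over their backs; the gripper's body (78 mm by 193 mm) begins 47 mm behind the grasp point.
Start: joints at [-52.191, 20.546, 0.682, 0, -70.136, -16.507], TCP at [0.245, -0.629, 0.227] pointing down, gripper open.
Joint ranges: [-176.03, 176.03], [-82.01, 121.73], [-58.28, 71.71], [-173.87, 95.51], [-174.79, -0.11], [-173.66, 173.66]. Speed limits (degrees/s): [136.94, 136.94, 172.46, 180, 180, 180].

## Interface

Orientations are given as [roll, pitch, yaw] about the fixed x, y, z axes, in that order (R = Rz(yaw) Ry(pitch) Rx(roll)).
In Python, from plant import ctrl gives the robot as it stands. The module is installed in compiled form; this text tells all that it offers.
- The arm moves only by the tool send_rows, never from a script. Its argument "plan" is a list that holds one entry, the list of rows, each a list of 6 numbers: the shift along the tool's x, y, z in fractions of the full range, 1 being 60 cm, then the turn, a rotation vector about the tool's x, y, z in shares of 180 degrees (1.0 is 180 degrees). A call has 1 to 8 rows; each row is the pose to reach, as a shift and turn from the pose commanded when the call began, along the tool's axes at that moment; what a row does not reach only later rows make up. A row lasts 1/12 s, in which the tool goes at most 41.7 mm and 7.16 degrees, less where a joint would pass 70% of its speed; a pose out of reach is approached as far as the arm can. Shift and turn numbers lie between -1 and 1, and a call with a number outside is refused. A call with a gripper value outside its range is refused whole. "fingers" is the opening, from 0 (shut) to 1 (fully open), set as the call begins (left out, the last holds). The fingers move at their own pace and stop on an object; the grip force is fixed at half the most. Time passes only in rows, so rows that repeat a pose let the fingers close. It gives the time, the measured TCP pose, the force, the opening and the grip force at its end, in the units of the state.
- ctrl.get_obs(): the state, without advancing time (a new reading comes with each control period).
- ctrl.snapshot(name): name is "scene" or "top" or "wrist"; returns a dict with "img" (384x512x3 uint8, red, green, blue), "K" (3x3 intrinsics, pixels), "pose" (4x4, takes a point from camera to world coordinates). Camera axes: x right, y down, z forward; pixel columns grow to the right and rows downward; lengths in m; the calibration is good to about 2 mm. A picture is of the moment at which its call begins. There is no depth.
- ctrl.close_job(): hands the job in; it is judged then, once.
The state is a dict: "clock": time; "joint_pos": joint angles; "qvel": joint speeds; "tau": joint torques, N m; "tool_pos": TCP position; "orientation": TCP orientation; "force": force on the tool from outside, world axes, zero at the start; "moment": the same for the moment, N m; "opening": finger opening in m; "gripper_force": force on a finger pad.
Only numpy, scipy, OpenCV 4.12 (cv2) and the standard library are available. Lean on these libraries where they do the work, as an engineer would, in place of code of your own. Each camera call takes 0.05 s, during which the arm holds its last target. There are 200 camera calls.

## Task

The ceramic salt cup is stuck in its wooden holder and needs washing: set the holder down over the upright post of the push-out stand so that the post goes into the hole in the holder's underside, and press gently until the holder sits fully home on the stand and the cup stands up out of it. Then take the cup and set it down gently, upright, in the middle of the round coaster, leaving the holder home on the stand. Never press on the stand with more than 25 N, and leave the other things where they are.

Things in the scene. Friction and masses are not known exactly. Their poses are not given: they have to be found in the camera images.
- holder: Loose dark wooden holder with a 14 mm thick cork foot, square block 62 x 62 x 46 mm high, about 0.28 kg, upright on the chopping board; grip it from above across any two facing sides. Origin: centre of its underside, z up, x and y square to its sides. A round recess from above, 39.5 mm wide and 32 mm deep, holds the cup.
- holder_hole (a point): Centre of the mouth of the access hole, in the middle of the holder's underside: round, 17 mm diameter, 1.5 mm chamfer, through the 14 mm cork floor to the cup's underside. Two hidden sprung noses in the recess, 34 mm above the underside, grip the cup: pushing it up takes about 6 to 11 N until it has risen 20 mm, then it is free.
- cup: Loose round white ceramic salt cup, outer diameter 38 mm, 30 mm high, shallow hollow in its top, about 0.09 kg. Origin: centre of its underside, z up. At the start it sits on the recess floor, 14 mm above the holder's underside, with its rim 2 mm below the holder's top, so it cannot be gripped.
- stand: Push-out stand, fixed to the white worktop: pale square wooden base 100 x 100 mm with an upright post, its top 12 mm above the origin (under its centre, z up). Soft rubber feet let base and post sink straight down about 0.12 mm per N (3.5 mm at most). With the holder home (underside on the base's top) the cup has risen 26 mm, rests on the post and stands 24 mm proud of the holder's top.
- stand_slot (a point): Middle of the dark slot in the base's top, 12 mm above the stand's origin. The steel post (14 mm diameter, rounded tip, reaching 40 mm above the base's top) is clamped in this slot up to 11 mm from this point, either way along the stand's x axis; where is not reported: find it by feel or by looking. It is central in y and does not give sideways.
- coaster: Loose round pale coaster, diameter 92 mm, 9 mm thick, with a low rim line, lying on the chopping board. Origin: centre of its underside, z up.
- board: Fixed wooden chopping board 220 x 340 x 21 mm (x, y, z), flat on the cooktop. Origin: centre of its underside. Carries the holder and the coaster. Mind the wall cabinet to the right of it: it hangs from 0.49 m up, over x > 0.55, y < -0.25; swing the arm past in front of it.
- salt_shaker: Bystander: salt shaker, 44 mm diameter, 90 mm tall. Origin: centre of its underside.
- lemon: Bystander: lemon, 78 x 55 x 56 mm. Origin: centre of its underside.
- pepper_mill: Bystander: wooden pepper mill, 58 mm diameter, 170 mm tall. Origin: centre of its underside.
- spice_jar: Bystander: spice jar with dark cap, 41 mm diameter, 105 mm tall. Origin: centre of its underside.

How it is judged (in metres and radians):
On the way:
1. the holder sits home over the post (underside within 3 mm of the stand's top) and the cup has been pushed up at least 22 mm out of its seat (z of cup in the frame of holder above 0.036 m and horizontal distance between cup and holder below 0.006 m and horizontal distance between holder and stand below 0.016 m and z of holder in the frame of stand below 0.015 m), for 0.2 s.
At the end, for the whole second after the job is handed in: The cup stands upright (within 0.1 rad), at rest, within 20 mm of the centre of the coaster, which lies flat on the board; the holder is released, level, over the post, its underside within 3 mm of the stand's top and its centre within 16 mm of the stand's centre (horizontal distance between cup and coaster below 0.02 m and z of cup in the frame of coaster between 0.006 and 0.012 m and angle between each of cup, coaster's own z axis and vertical below 0.1 rad and linear speed of each of cup, holder below 0.02 m/s and horizontal distance between coaster and board below 0.16 m and horizontal distance between holder and stand below 0.016 m and z of holder in the frame of stand below 0.015 m and angle between holder's own z axis and vertical below 0.06 rad); the robot touches nothing.
It fails at once if the holder or the cup is pressed on the stand with more than 25 N (contact force between any of holder, cup and stand above 25 N).
It fails at once if the cup is dropped or rammed on the coaster (more than 40 N) (contact force between cup and coaster above 40 N).
It fails at once if a bystander is moved by more than 30 mm (distance of any of salt_shaker, lemon, pepper_mill, spice_jar from where it was at the start of the episode above 0.03 m).
It also fails if it takes over 72 s, if anything falls off the work surface, if the arm or the gripper's body presses on something with over 40 N, if the wrist force passes 120 N, or if a joint passes its speed limit or range.

## Working session

There is one attempt and no reset: what is moved stays moved. The work goes in short steps, Python scripts to look and compute and a tool call to move; the robot and the scene stay as the last step left them, time stands still between calls to the robot, and variables do not carry over. Pictures are saved under pics/ and viewed, at most 11 in all, crops included, and the job is handed in when it is done.

Besides the shell and the picture viewer there is one more tool, called after "Request:" as name(argument=value, ...) on one line, values as JSON. send_rows: Moves the arm, as the interface text tells. Its arguments: {"type":"object","properties":{"plan":{"type":"array","items":{"type":"array","items":{"type":"array","items":{"type":"number"}}}},"fingers":{"type":"number"}},"required":["plan"]}

```bash
mkdir -p pics
cat > h.py <<'E'
import numpy as np, cv2
from plant import ctrl
def ray(s,u,v,z):
    d=s["pose"][:3,:3]@np.linalg.inv(s["K"])@np.array([u,v,1.]); o=s["pose"][:3,3]
    return o+d*(z-o[2])/d[2]
def proj(s,p):
    T=np.linalg.inv(s["pose"]); q=s["K"]@(T[:3,:3]@np.array(p)+T[:3,3]); return q[:2]/q[2]
E
python3 - <<'E'
from h import *
import pickle
S={n:ctrl.snapshot(n) for n in("scene","top","wrist")}
pickle.dump(S,open("s0.pkl","wb"))
a=np.hstack([S["scene"]["img"],S["top"]["img"]])
for n in S: print(n,S[n]["pose"].round(3).tolist(),S[n]["K"][0,0])
cv2.imwrite("pics/top.png",cv2.resize(S["top"]["img"][:,:,::-1],(800,600)))
cv2.imwrite("pics/scene.png",cv2.resize(S["scene"]["img"][:,:,::-1],(800,600)))
print(ctrl.get_obs())
E
```

```text
scene [[-0.744, -0.465, 0.479, 0.071], [-0.668, 0.507, -0.545, 0.496], [0.011, -0.726, -0.688, 0.766], [0.0, 0.0, 0.0, 1.0]] 391.2251011286279
top [[-0.246, -0.941, 0.233, 0.342], [-0.969, 0.237, -0.066, -0.004], [0.007, -0.242, -0.97, 0.962], [0.0, 0.0, 0.0, 1.0]] 363.52189932615636
wrist [[-0.363, 0.897, 0.252, 0.177], [0.932, 0.349, 0.101, -0.656], [0.003, 0.272, -0.962, 0.384], [0.0, 0.0, 0.0, 1.0]] 284.7637365406192
{'clock': 0.15, 'joint_pos': array([-5.21887728e+01,  2.05806613e+01,  6.46552216e-01, -1.46150598e-02,
       -7.01360459e+01, -1.65076992e+01]), 'qvel': array([0.00241006, 0.04772526, 0.11940095, 0.06774462, 0.02608214,
       0.01079411]), 'tau': array([-4.27168279e-04, -5.83275461e+01,  2.93291152e+01,  7.00111985e+00,
        8.75862257e-03, -1.39714484e-04]), 'tool_pos': array([ 0.24508478, -0.62854149,  0.22585869]), 'orientation': array([ 1.79928832e+02, -6.76122254e-03, -1.58701442e+02]), 'force': array([-0.32115372,  0.18310551,  0.33363284]), 'moment': array([ 0.00784047, -0.02859909, -0.00585191]), 'gripper_force': 0.0, 'opening': 0.0875049618824828}
```

View pics/top.png

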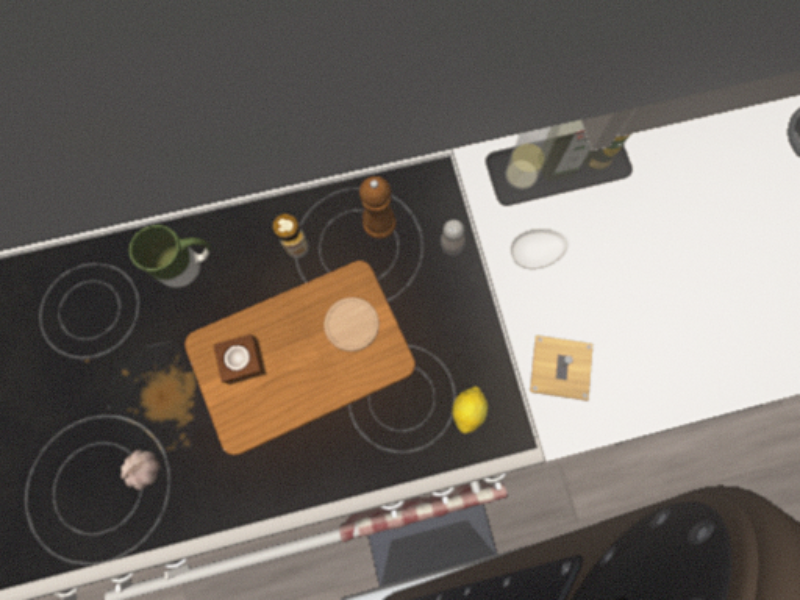

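View pics/scene.png

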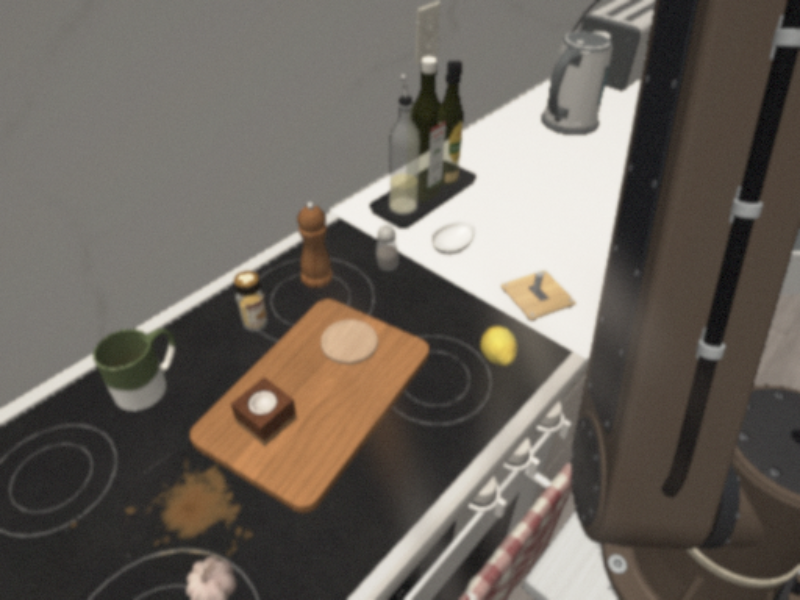

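The top view (800x600 px) shows the holder at (238,358) with the white cup, the coaster at (351,323), and the stand at (562,368) with its dark slot and post. The bystanders are the lemon (470,410), shaker (453,237), mill (376,205) and jar (290,235). The scene view shows the same things, with the holder at (263,408) and the stand at (538,293).

```bash
cat > m.py <<'E'
from h import *
import pickle
S=pickle.load(open("s0.pkl","rb"))
def big(mask,off):
    n,l,st,c=cv2.connectedComponentsWithStats(mask.astype(np.uint8)); i=1+np.argmax(st[1:,4])
    cs,_=cv2.findContours((l==i).astype(np.uint8),cv2.RETR_EXTERNAL,cv2.CHAIN_APPROX_NONE)
    c=max(cs,key=len).reshape(-1,2)+np.array(off); return c
def roi(s,x0,x1,y0,y1): return cv2.cvtColor(s["img"][y0:y1,x0:x1],cv2.COLOR_RGB2HSV).astype(int)
t=S["top"]; sc=S["scene"]
def onplane(s,c,z): return np.array([ray(s,u,v,z)[:2] for u,v in c],np.float32)
def rect(p):
    (cx,cy),(w,h),a=cv2.minAreaRect(p); return np.round([cx,cy,w,h,a],4)
H=roi(t,315,400,200,270)  # stand
c=big((H[...,1]>60)&(H[...,2]>60),(315,200)); print("stand top",rect(onplane(t,c,.012)))
H=roi(sc,300,385,160,215)
c=big((H[...,1]>60)&(H[...,2]>60),(300,160)); print("stand scene",rect(onplane(sc,c,.012)))
for nm,s,b in(("top",t,(195,255,182,232)),("scene",sc,(195,255,198,250))):
    H=roi(s,*b); print(nm,"coaster HSV",np.median(H.reshape(-1,3),0), H[(b[3]-b[2])//2,(b[1]-b[0])//2])
    c=big((H[...,1]<125)&(H[...,2]>110),(b[0],b[2])); p=onplane(s,c,.03); print(cv2.minEnclosingCircle(p), rect(p))
for nm,s,b in(("top",t,(130,175,207,252)),("scene",sc,(140,198,236,286))):
    H=roi(s,*b)
    c=big((H[...,2]<110),(b[0],b[2])); p=onplane(s,c,.067); print("holder",nm,rect(p))
    c=big((H[...,1]<90)&(H[...,2]>110),(b[0],b[2])); p=onplane(s,c,.065); print("cup",nm,rect(p))
for nm,s,b in(("top",t,(100,280,150,300)),("scene",sc,(110,290,180,330))):
    H=roi(s,*b); c=big((H[...,1]>110)&(H[...,2]>110),(b[0],b[2])); print("board",rect(onplane(s,c,.021)))
def cr(s,x,y,w,h): return cv2.resize(s["img"][y:y+h,x:x+w,::-1],(400,300),interpolation=cv2.INTER_CUBIC)
cv2.imwrite("pics/crops.png",np.vstack([np.hstack([cr(t,130,203,60,45),cr(t,330,208,60,45)]),np.hstack([cr(sc,136,233,64,48),cr(sc,312,163,64,48)])]))
E
python3 m.py
```

```text
stand top [ 0.4122 -0.2845  0.0977  0.0973 67.2515]
stand scene [ 0.4086 -0.2774  0.0979  0.0973 66.6766]
top coaster HSV [ 14. 155. 184.] [ 14  93 216]
((0.5677924156188965, 0.04120413213968277), 0.04692879691720009) [ 0.5671  0.0408  0.0914  0.0911 31.8237]
scene coaster HSV [ 14. 136. 179.] [ 15  82 208]
((0.5657879114151001, 0.04170570895075798), 0.05176835134625435) [5.66200e-01 4.21000e-02 9.35000e-02 1.03100e-01 4.69397e+01]
holder top [ 0.5308  0.2075  0.0502  0.0824 46.5092]
cup top [ 0.5494  0.2283  0.0404  0.0391 32.7952]
holder scene [0.5349 0.2369 0.0814 0.0704 2.5163]
cup scene [5.51000e-01 2.29500e-01 4.13000e-02 4.29000e-02 7.58736e+01]
board [ 0.541   0.1373  0.2212  0.341  10.7386]
board [ 0.5401  0.1396  0.2214  0.3442 10.7596]
```

View pics/crops.png

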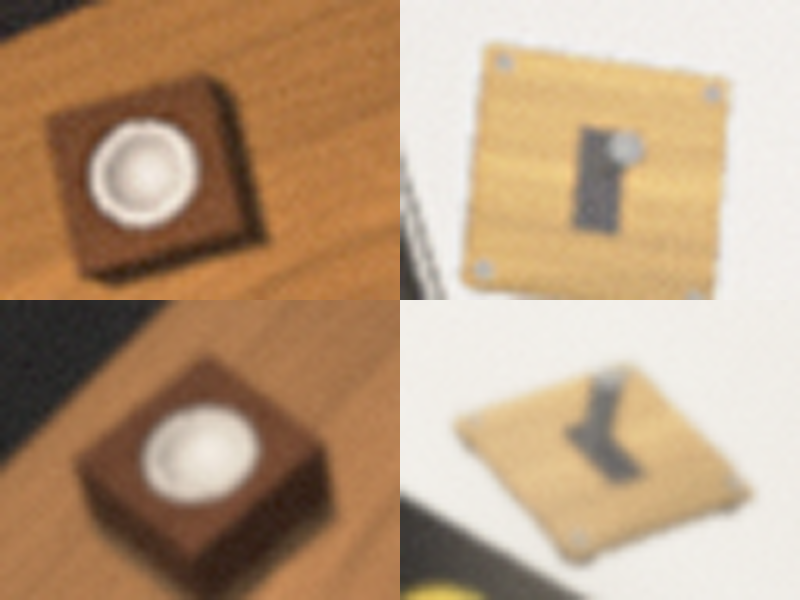

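The crops show the cup centred in the holder. The post is near the far (upper) end of the slot, with its tip at about (364,230) in the full top image and (345,176) in the full scene image. I'll move over the stand for a wrist view.

The rows are not in the units I measure in: shifts go in shares of 60 cm and turns go in shares of 180 degrees. I convert before sending: -28 cm / 60 = -0.4667, -2.4 cm / 60 = -0.04.

Request:
send_rows(plan=[[[-0.4667,0.4333,-0.04,0,0,0],[-0.4667,0.4333,-0.04,0,0,0],[-0.4667,0.4333,-0.04,0,0,0],[-0.4667,0.4333,-0.04,0,0,0],[-0.4667,0.4333,-0.04,0,0,0],[-0.4667,0.4333,-0.04,0,0,0],[-0.4667,0.4333,-0.04,0,0,0],[-0.4667,0.4333,-0.04,0,0,0]]])

```text
clock: 0.82
tool_pos: [0.3903, -0.3275, 0.2476]
orientation: [-180.0, 0.0, -158.7]
force: [1.9, 0.1, -0.6]
opening: 0.0876
gripper_force: 0.0
```

Converted, -3.2 cm / 60 = -0.0533, 3 cm / 60 = 0.05.

Request:
send_rows(plan=[[[-0.0533,0.05,0,0,0,0],[-0.0533,0.05,0,0,0,0],[-0.0533,0.05,0,0,0,0],[-0.0533,0.05,0,0,0,0]]])

```text
clock: 1.15
tool_pos: [0.4091, -0.2895, 0.2475]
orientation: [180.0, -0.0, -158.6]
force: [-0.9, -0.8, 0.3]
opening: 0.0874
gripper_force: 0.0
```

```bash
cat >> h.py <<'E'
from scipy.spatial.transform import Rotation as Ro
def tri(obs):
    A=np.zeros((3,3)); b=np.zeros(3); L=[]
    for s,u,v in obs:
        d=s["pose"][:3,:3]@np.linalg.inv(s["K"])@np.array([u,v,1.]); d/=np.linalg.norm(d); P=np.eye(3)-np.outer(d,d)
        A+=P; b+=P@s["pose"][:3,3]; L.append((P,s["pose"][:3,3]))
    x=np.linalg.solve(A,b); return x.round(4),[round(float(np.linalg.norm(P@(x-o))),4) for P,o in L]
def rows(pos,yaw=None):
    "shift [cm] and turn [deg] in tool axes from measured pose to pos (tool down, yaw)"
    o=ctrl.get_obs(); R=Ro.from_euler("xyz",o["orientation"],degrees=True)
    if yaw is None: yaw=o["orientation"][2]
    r=(R.inv()*Ro.from_euler("xyz",[180,0,yaw],degrees=True)).as_rotvec(degrees=True)
    print("now",o["tool_pos"].round(4),o["orientation"].round(2),"row",(R.inv().apply(np.array(pos)-o["tool_pos"])*100).round(2),r.round(2))
E
python3 - <<'E'
from h import *
import pickle
S=pickle.load(open("s0.pkl","rb")); t,sc=S["top"],S["scene"]
w=ctrl.snapshot("wrist"); pickle.dump(w,open("w1.pkl","wb"))
print("post tip top/scene",tri([(t,363.9,230.2),(sc,345.3,175.8)]))
print("slot on z.012", ray(t,359.7,235.15,.012))
q=[(47,117),(205,75),(243,238),(88,270)]
P=np.array([ray(t,u/6.667+130,v/6.667+203,.067)[:2] for u,v in q]); print("holder",P.round(4).tolist(),P.mean(0))
for i in range(4): d=P[(i+1)%4]-P[i]; print(np.linalg.norm(d).round(4),np.degrees(np.arctan2(d[1],d[0])).round(1))
print(proj(w,[.412,-.284,.012]))
cv2.imwrite("pics/w1.png",cv2.resize(w["img"][:,:,::-1],(800,600)))
rows([.49,.19,.25],-158.7)
E
```

```text
post tip top/scene (array([ 0.4182, -0.2912,  0.042 ]), [0.0001, 0.0001])
slot on z.012 [ 0.41080683 -0.28578516  0.012     ]
holder [[0.5778, 0.2585], [0.5791, 0.1984], [0.5152, 0.1958], [0.5175, 0.2532]] [0.54738839 0.22646821]
0.06 -88.7
0.064 -177.6
0.0574 87.7
0.0605 5.0
[260.14161449 166.1873116 ]
now [ 0.4087 -0.2902  0.2473] [ 1.7999e+02 -2.0000e-02 -1.5870e+02] row [-25.02  41.78  -0.27] [ 0.01 -0.02  0.  ]
```

View pics/w1.png

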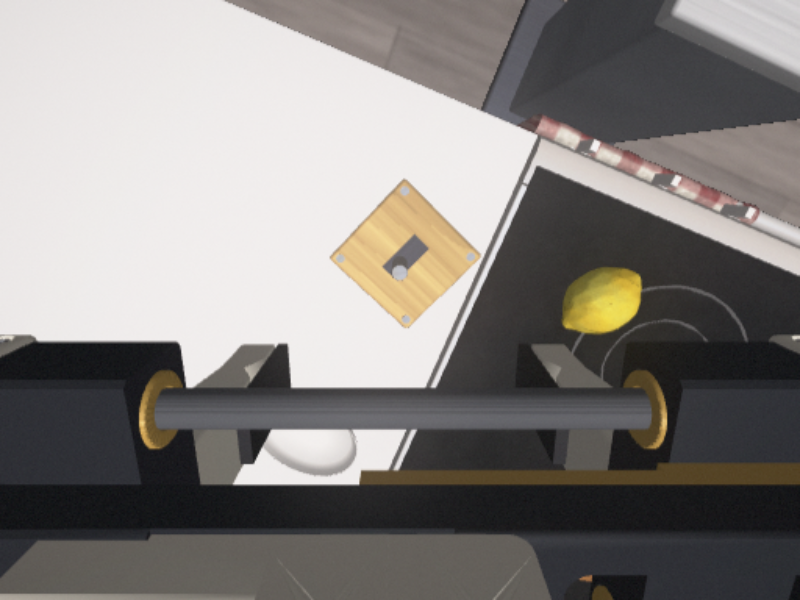

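The wrist view (800 px) shows the stand's corners at (404,179), (480,257), (406,328) and (330,258). The slot is at (405,256) and the post tip at (399,271), towards the slot's far end.

Run:
```python
from h import *
import pickle
from m import big,roi
S=pickle.load(open("s0.pkl","rb")); t,sc=S["top"],S["scene"]; w=pickle.load(open("w1.pkl","rb"))
k=1/1.5625
tip=(w,399.5*k,271*k)
print("tip 3 views",tri([(t,363.9,230.2),(sc,345.3,175.8),tip]),"w+t",tri([(t,363.9,230.2),tip]),"w+s",tri([(sc,345.3,175.8),tip]))
def ctr(s,b):
    H=roi(s,*b); c=big((H[...,1]>60)&(H[...,2]>60),(b[0],b[2])).astype(np.float32); q=cv2.boxPoints(cv2.minAreaRect(c))
    return s,c
O=[]
for s,b in((t,(315,400,200,270)),(sc,(300,385,160,215)),(w,(205,312,110,213))):
    s,c=ctr(s,b)
    q=cv2.approxPolyDP(c.astype(np.int32),7,True).reshape(-1,2)
    m=cv2.moments(c.reshape(-1,1,2)); O.append((s,m["m10"]/m["m00"],m["m01"]/m["m00"])); print(len(q),O[-1][1:])
    print([ray(s,*O[-1][1:],z)[:3].round(4).tolist() for z in(.002,.012)], ray(s,*((w,)+tip[1:])[1:],.052).round(4) if s is w else "")
    p=np.array([ray(s,u,v,.005)[:2] for u,v in c],np.float32); print(cv2.minAreaRect(p))
print("centre",tri(O),tri(O[:2]),tri([O[0],O[2]]))
```

```text
stand top [ 0.4122 -0.2845  0.0977  0.0973 67.2515]
stand scene [ 0.4086 -0.2774  0.0979  0.0973 66.6766]
top coaster HSV [ 14. 155. 184.] [ 14  93 216]
((0.5677924156188965, 0.04120413213968277), 0.04692879691720009) [ 0.5671  0.0408  0.0914  0.0911 31.8237]
scene coaster HSV [ 14. 136. 179.] [ 15  82 208]
((0.5657879114151001, 0.04170570895075798), 0.05176835134625435) [5.66200e-01 4.21000e-02 9.35000e-02 1.03100e-01 4.69397e+01]
holder top [ 0.5308  0.2075  0.0502  0.0824 46.5092]
cup top [ 0.5494  0.2283  0.0404  0.0391 32.7952]
holder scene [0.5349 0.2369 0.0814 0.0704 2.5163]
cup scene [5.51000e-01 2.29500e-01 4.13000e-02 4.29000e-02 7.58736e+01]
board [ 0.541   0.1373  0.2212  0.341  10.7386]
board [ 0.5401  0.1396  0.2214  0.3442 10.7596]
tip 3 views (array([ 0.4175, -0.2893,  0.0443]), [0.0012, 0.0005, 0.0008]) w+t (array([ 0.417 , -0.2891,  0.0482]), [0.0007, 0.0007]) w+s (array([ 0.4172, -0.2886,  0.0444]), [0.0, 0.0])
4 (359.0368359829391, 235.0747059583818)
[[0.4122, -0.2871, 0.002], [0.4114, -0.2842, 0.012]] 
((0.4127032160758972, -0.28654083609580994), (0.09841401875019073, 0.09802772849798203), 67.25152587890625)
6 (343.8334595003785, 188.98031794095382)
[[0.4101, -0.2832, 0.002], [0.4057, -0.273, 0.012]] 
((0.4116957187652588, -0.2845916748046875), (0.09880752116441727, 0.09819135814905167), 66.67660522460938)
4 (258.98840674516646, 162.52921936327954)
[[0.4095, -0.2867, 0.002], [0.4077, -0.2874, 0.012]] [ 0.4155 -0.2892  0.052 ]
((0.4110702872276306, -0.28616395592689514), (0.09844648838043213, 0.09797133505344391), 67.10221862792969)
centre (array([ 0.4114, -0.287 , -0.0013]), [0.0014, 0.0005, 0.0015]) (array([ 0.4125, -0.2887, -0.0034]), [0.0, 0.0]) (array([ 0.4109, -0.2869,  0.0012]), [0.0013, 0.0013])
```

Converted, 41.8 cm / 60 = 0.6967, -25 cm / 60 = -0.4167.

Request:
send_rows(plan=[[[-0.4167,0.6967,-0.005,0,0,0],[-0.4167,0.6967,-0.005,0,0,0],[-0.4167,0.6967,-0.005,0,0,0],[-0.4167,0.6967,-0.005,0,0,0],[-0.4167,0.6967,-0.005,0,0,0],[-0.4167,0.6967,-0.005,0,0,0],[-0.4167,0.6967,-0.005,0,0,0],[-0.4167,0.6967,-0.005,0,0,0]]])

```text
clock: 1.87
tool_pos: [0.4646, 0.0393, 0.2497]
orientation: [-180.0, 0.0, -158.9]
force: [1.8, 0.2, 0.9]
opening: 0.0877
gripper_force: 0.0
```

Converted, -14.8 cm / 60 = -0.2467, 14.7 cm / 60 = 0.245, 19 degrees / 180 = 0.1056.

Request:
send_rows(plan=[[[-0.2467,0.245,0,0,0,0.1056],[-0.2467,0.245,0,0,0,0.1056],[-0.2467,0.245,0,0,0,0.1056],[-0.2467,0.245,0,0,0,0.1056],[-0.2467,0.245,0,0,0,0.1056],[-0.2467,0.245,0,0,0,0.1056],[-0.2467,0.245,0,0,0,0.1056],[-0.2467,0.245,0,0,0,0.1056]]])

```text
clock: 2.53
tool_pos: [0.5493, 0.2282, 0.2485]
orientation: [-179.9, -0.1, -177.8]
force: [-0.1, -0.3, -0.9]
opening: 0.0877
gripper_force: 0.0
```

Run:
```python
from h import *
import pickle
w=ctrl.snapshot("wrist"); pickle.dump(w,open("w2.pkl","wb"))
print(ctrl.get_obs()["tool_pos"],proj(w,[.55,.229,.067]))
cv2.imwrite("pics/w2.png",cv2.resize(w["img"][:,:,::-1],(800,600)))
```

```text
[0.54918485 0.22787231 0.24902091] [258.23416245 171.87337666]
```

View pics/w2.png

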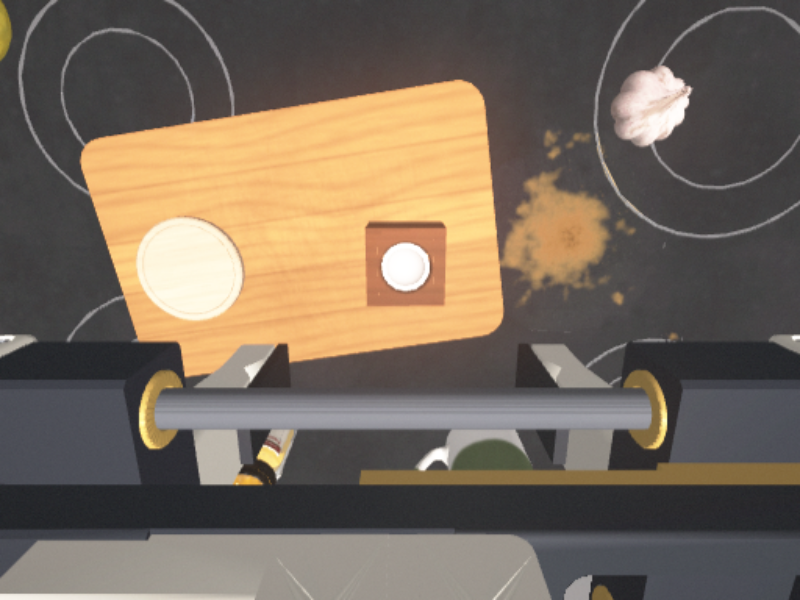

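The wrist view shows the holder's top face at x 366-445, y 228-305 (800 px), square to the gripper. The cup is centred at (405,266) and the coaster at (190,268). I'll descend to grip.

Request:
send_rows(plan=[[[0,0.0033,0.0667,0,0,0],[0,0.0033,0.1333,0,0,0],[0,0.0033,0.2,0,0,0],[0,0.0033,0.25,0,0,0],[0,0.0033,0.3,0,0,0],[0,0.0033,0.3333,0,0,0],[0,0.0033,0.355,0,0,0],[0,0.0033,0.355,0,0,0]]])

```text
clock: 3.25
tool_pos: [0.5474, 0.2287, 0.0341]
orientation: [-179.9, -0.2, -177.8]
force: [0.4, 0.0, -0.4]
opening: 0.0877
gripper_force: 0.0
```

Request:
send_rows(plan=[[[0,0,0,0,0,0],[0,0,0,0,0,0],[0,0,0,0,0,0],[0,0,0,0,0,0],[0,0,0,0,0,0],[0,0,0,0,0,0],[0,0,0,0,0,0],[0,0,0,0,0,0]]], fingers=0.5)

```text
clock: 3.92
tool_pos: [0.5494, 0.2316, 0.0378]
orientation: [180.0, 0.1, -177.7]
force: [-0.5, -2.5, 6.4]
opening: 0.0621
gripper_force: 30.0
```

Converted, -16 cm / 60 = -0.2667, -15 cm / 60 = -0.25.

Request:
send_rows(plan=[[[0,0,-0.0333,0,0,0],[0,0,-0.0833,0,0,0],[0,0,-0.15,0,0,0],[0,0,-0.2167,0,0,0],[0,0,-0.25,0,0,0],[0,0,-0.2667,0,0,0],[0,0,-0.2667,0,0,0],[0,0,-0.2667,0,0,0]]])

```text
clock: 4.58
tool_pos: [0.548, 0.2314, 0.1952]
orientation: [-180.0, -0.1, -177.7]
force: [-0.6, 0.5, -4.1]
opening: 0.0619
gripper_force: 30.0
```

Run:
```python
from h import *
import pickle
w=ctrl.snapshot("wrist"); pickle.dump(w,open("w3.pkl","wb"))
o=ctrl.get_obs(); print(o["force"],o["opening"])
def cup(w,z,b=(225,300,130,240)):
    H=cv2.cvtColor(w["img"][b[2]:b[3],b[0]:b[1]],cv2.COLOR_RGB2HSV).astype(int)
    m=((H[...,1]<60)&(H[...,2]>170)).astype(np.uint8); n,l,st,c=cv2.connectedComponentsWithStats(m); i=1+np.argmax(st[1:,4])
    u,v=c[i]+[b[0],b[2]]; print(u,v,st[i]); return ray(w,u,v,z)
print("w2 cup",cup(pickle.load(open("w2.pkl","rb")),.065))
z=o["tool_pos"][2]-.036+.065+.0 ; p=cup(w,z); print("w3 cup",p,"tcp",o["tool_pos"],"rel",p-o["tool_pos"])
w2=pickle.load(open("w2.pkl","rb"));print("coaster",ray(w2,190*.64,268*.64,.03))
cv2.imwrite("pics/w3.png",cv2.resize(w["img"][:,:,::-1],(800,600)))
rows([.417,-.289,.198],-177.8)
```

```text
[-0.03571865  0.02650387 -4.51196408] 0.06175889841085928
259.1453104359313 170.2668428005284 [ 19  25  31  31 757]
w2 cup [0.54838357 0.23005857 0.065     ]
258.0975903614458 232.30240963855422 [  0  93  66  17 830]
w3 cup [0.53367775 0.23096623 0.22322183] tcp [0.54760941 0.23102015 0.19422183] rel [-1.39316594e-02 -5.39215733e-05  2.90000000e-02]
coaster [0.5646488  0.04480846 0.03      ]
now [0.5476 0.231  0.1942] [-179.93   -0.18 -177.72] row [ 15.12 -51.44  -0.27] [-0.07 -0.18  0.08]
```

View pics/w3.png

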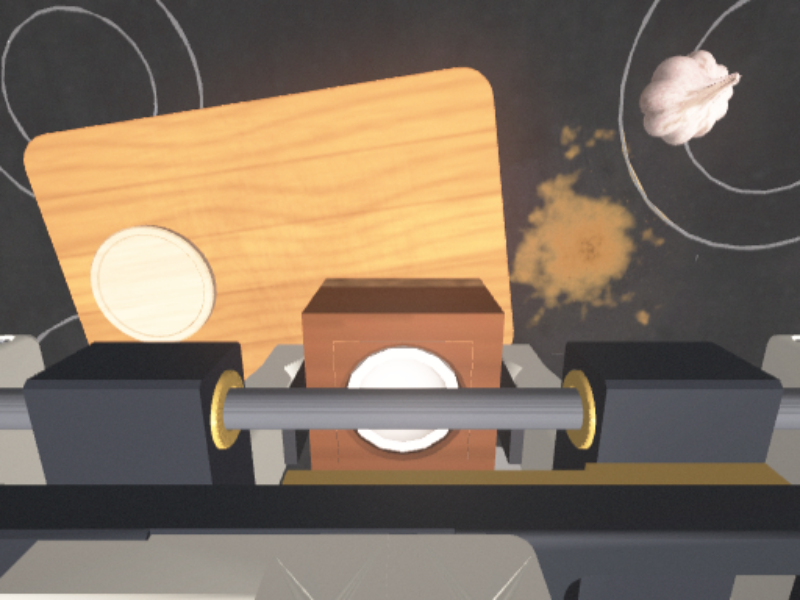

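The wrist view shows the holder level in the fingers, with the cup rim spanning y 347-451 at x 404 (800 px) in the holder's middle.

Converted, -26 cm / 60 = -0.4333, -25 cm / 60 = -0.4167.

Request:
send_rows(plan=[[[0.01,-0.0333,0,0,0,0],[0.0283,-0.1,0,0,0,0],[0.0467,-0.1667,0,0,0,0],[0.065,-0.2333,0,0,0,0],[0.0833,-0.3,0,0,0,0],[0.1033,-0.3667,0,0,0,0],[0.1167,-0.4167,0,0,0,0],[0.1217,-0.4333,0,0,0,0]]])

```text
clock: 5.3
tool_pos: [0.4833, -0.0347, 0.1942]
orientation: [-179.9, -0.3, -177.8]
force: [-0.1, -0.1, -3.2]
opening: 0.0618
gripper_force: 30.0
```

Converted, -25.4 cm / 60 = -0.4233, -25 cm / 60 = -0.4167.

Request:
send_rows(plan=[[[0.01,-0.0333,0,0,0,0],[0.0283,-0.1,0,0,0,0],[0.0467,-0.1667,0,0,0,0],[0.065,-0.2333,0,0,0,0],[0.0917,-0.3,0,0,0,0],[0.1133,-0.3667,0,0,0,0],[0.1267,-0.4167,0,0,0,0],[0.13,-0.4233,0,0,0,0]]])

```text
clock: 5.97
tool_pos: [0.4164, -0.2915, 0.1941]
orientation: [180.0, -0.2, -177.9]
force: [0.8, -0.0, -3.4]
opening: 0.0619
gripper_force: 30.0
```

Run:
```python
from h import *
import pickle
w=pickle.load(open("w3.pkl","rb")); tcp=np.array([.5476,.2310,.1942])
p=ray(w,258.6,255.4,tcp[2]+.030); R=Ro.from_euler("xyz",[180,0,-177.7],degrees=True)
print("cup rel tool axes mm",(R.inv().apply(p-tcp)*1000).round(1))
o=ctrl.get_obs(); print(o["force"])
rows([.4172,-.289,.11],-177.8)
```

```text
cup rel tool axes mm [  1.7   0.8 -30. ]
[ 0.78962892 -0.04093121 -3.37841134]
now [ 0.4164 -0.2915  0.1941] [ 179.96   -0.25 -177.89] row [-0.13  0.24  8.41] [ 0.04 -0.25 -0.09]
```

Converted, 11.9 cm / 60 = 0.1983, 11 cm / 60 = 0.1833.

Request:
send_rows(plan=[[[-0.0017,0.0017,0.05,0,0,0],[-0.0033,0.0033,0.1,0,0,0],[-0.0033,0.0033,0.15,0,0,0],[-0.0033,0.0033,0.1833,0,0,0],[-0.0033,0.0033,0.1983,0,0,0],[-0.0033,0.0033,0.1983,0,0,0],[-0.0033,0.0033,0.1983,0,0,0]]])

```text
clock: 6.55
tool_pos: [0.4205, -0.2859, 0.0771]
orientation: [180.0, -0.1, -177.7]
force: [-0.4, -0.6, -3.1]
opening: 0.0618
gripper_force: 30.0
```

Run:
```python
from h import *
s=ctrl.snapshot("scene"); t=ctrl.snapshot("top")
rows([.4183,-.2896,.072],-177.8); print(ctrl.get_obs()["force"])
a=cv2.resize(s["img"][130:250,260:420,::-1],(400,300)); b=cv2.resize(t["img"][160:280,280,:] if 0 else t["img"][170:290,280:440,::-1],(400,300))
cv2.imwrite("pics/hover.png",np.hstack([a,b]))
```

```text
now [ 0.4216 -0.2862  0.0785] [-1.7996e+02  8.0000e-02 -1.7767e+02] row [ 0.34 -0.33  0.65] [-0.04  0.08  0.13]
[-0.07880922  0.49232236 -2.40706583]
```

View pics/hover.png

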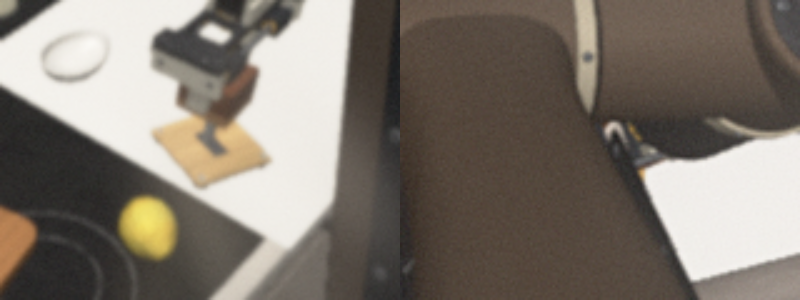

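The hover view shows the holder just above the post in the scene camera, with the post under its middle. The top view is blocked by the arm. I'll let the arm settle and read again.

Converted, -0.3 cm / 60 = -0.005.

Request:
send_rows(plan=[[[0.005,-0.005,0.005,0,0,0],[0.005,-0.005,0.005,0,0,0],[0.005,-0.005,0.005,0,0,0],[0.005,-0.005,0.005,0,0,0]]])

```text
clock: 6.98
tool_pos: [0.4178, -0.2893, 0.075]
orientation: [-180.0, 0.1, -177.7]
force: [0.6, -0.5, -3.0]
opening: 0.0619
gripper_force: 30.0
```

Request:
send_rows(plan=[[[0,0,0,0,0,0],[0,0,0,0,0,0],[0,0,0,0,0,0]]])

```text
clock: 7.23
tool_pos: [0.4178, -0.2891, 0.0746]
orientation: [-180.0, 0.0, -177.7]
force: [-0.9, -0.0, -3.5]
opening: 0.0619
gripper_force: 30.0
```

Request:
send_rows(plan=[[[0,0,0,0,0,0],[0,0,0,0,0,0]]])

```text
clock: 7.4
tool_pos: [0.4177, -0.2891, 0.0745]
orientation: [-180.0, -0.0, -177.7]
force: [-0.3, 0.1, -3.9]
opening: 0.0617
gripper_force: 30.0
```

Converted, 0.7 cm / 60 = 0.0117, 0.6 cm / 60 = 0.01.

Request:
send_rows(plan=[[[-0.0008,-0.0008,0.0033,0,0,0],[-0.0008,-0.0008,0.0067,0,0,0],[-0.0008,-0.0008,0.01,0,0,0],[-0.0008,-0.0008,0.0117,0,0,0],[-0.0008,-0.0008,0.0117,0,0,0]]])

```text
clock: 7.82
tool_pos: [0.418, -0.2895, 0.0671]
orientation: [180.0, -0.0, -177.7]
force: [-0.4, -0.3, -3.6]
opening: 0.0614
gripper_force: 30.0
```

Converted, 0.2 cm / 60 = 0.0033, 0.1 cm / 60 = 0.0017.

Request:
send_rows(plan=[[[0,0,0.0017,0,0,0],[0,0,0.0033,0,0,0],[0,0,0.0033,0,0,0]]])

```text
clock: 8.07
tool_pos: [0.4181, -0.2895, 0.0653]
orientation: [180.0, -0.0, -177.7]
force: [0.7, 0.1, -3.8]
opening: 0.0617
gripper_force: 30.0
```

Converted, 0.2 cm / 60 = 0.0033, 0.1 cm / 60 = 0.0017.

Request:
send_rows(plan=[[[0,0,0.0017,0,0,0],[0,0,0.0033,0,0,0],[0,0,0.0033,0,0,0]]])

```text
clock: 8.32
tool_pos: [0.4181, -0.2895, 0.0633]
orientation: [180.0, -0.0, -177.7]
force: [-0.6, -0.4, -3.6]
opening: 0.0618
gripper_force: 30.0
```

Converted, 0.2 cm / 60 = 0.0033, 0.1 cm / 60 = 0.0017.

Request:
send_rows(plan=[[[0,0,0.0017,0,0,0],[0,0,0.0033,0,0,0],[0,0,0.0033,0,0,0]]])

```text
clock: 8.57
tool_pos: [0.4181, -0.2895, 0.0613]
orientation: [180.0, -0.0, -177.7]
force: [-0.3, 0.5, -4.4]
opening: 0.0619
gripper_force: 30.0
```

Converted, 0.2 cm / 60 = 0.0033, 0.1 cm / 60 = 0.0017.

Request:
send_rows(plan=[[[0,0,0.0017,0,0,0],[0,0,0.0033,0,0,0],[0,0,0.0033,0,0,0]]])

```text
clock: 8.82
tool_pos: [0.4181, -0.2896, 0.0593]
orientation: [180.0, -0.0, -177.7]
force: [0.2, 0.4, -3.6]
opening: 0.0616
gripper_force: 30.0
```

Converted, 0.2 cm / 60 = 0.0033, 0.1 cm / 60 = 0.0017.

Request:
send_rows(plan=[[[0,0,0.0017,0,0,0],[0,0,0.0033,0,0,0],[0,0,0.0033,0,0,0]]])

```text
clock: 9.07
tool_pos: [0.4181, -0.2895, 0.0573]
orientation: [180.0, -0.0, -177.7]
force: [-0.6, 0.6, -4.1]
opening: 0.0619
gripper_force: 30.0
```

Converted, 0.2 cm / 60 = 0.0033, 0.1 cm / 60 = 0.0017.

Request:
send_rows(plan=[[[0,0,0.0017,0,0,0],[0,0,0.0033,0,0,0],[0,0,0.0033,0,0,0]]])

```text
clock: 9.32
tool_pos: [0.4181, -0.2895, 0.0553]
orientation: [180.0, -0.0, -177.7]
force: [0.0, 0.0, -3.2]
opening: 0.0618
gripper_force: 30.0
```

Converted, 0.2 cm / 60 = 0.0033, 0.1 cm / 60 = 0.0017.

Request:
send_rows(plan=[[[0,0,0.0017,0,0,0],[0,0,0.0033,0,0,0],[0,0,0.0033,0,0,0]]])

```text
clock: 9.57
tool_pos: [0.4181, -0.2895, 0.0533]
orientation: [180.0, -0.0, -177.7]
force: [0.1, 0.1, -2.5]
opening: 0.0617
gripper_force: 30.0
```

Converted, 0.2 cm / 60 = 0.0033, 0.1 cm / 60 = 0.0017.

Request:
send_rows(plan=[[[0,0,0.0017,0,0,0],[0,0,0.0033,0,0,0],[0,0,0.0033,0,0,0]]])

```text
clock: 9.82
tool_pos: [0.4181, -0.2895, 0.0513]
orientation: [180.0, -0.0, -177.7]
force: [0.1, -0.5, -3.6]
opening: 0.0619
gripper_force: 30.0
```

Converted, 0.2 cm / 60 = 0.0033, 0.1 cm / 60 = 0.0017.

Request:
send_rows(plan=[[[0,0,0.0017,0,0,0],[0,0,0.0033,0,0,0],[0,0,0.0033,0,0,0]]])

```text
clock: 10.07
tool_pos: [0.4181, -0.2895, 0.0493]
orientation: [180.0, -0.0, -177.7]
force: [0.8, 0.2, -3.8]
opening: 0.0616
gripper_force: 30.0
```

Converted, 0.2 cm / 60 = 0.0033, 0.1 cm / 60 = 0.0017.

Request:
send_rows(plan=[[[0,0,0.0017,0,0,0],[0,0,0.0033,0,0,0],[0,0,0.0033,0,0,0]]])

```text
clock: 10.32
tool_pos: [0.4183, -0.2897, 0.0475]
orientation: [-180.0, 0.0, -177.7]
force: [0.6, -0.5, -0.6]
opening: 0.0617
gripper_force: 30.0
```

Converted, 0.1 cm / 60 = 0.0017, 0.05 cm / 60 = 0.0008.

Request:
send_rows(plan=[[[0,0,0.0008,0,0,0],[0,0,0.0017,0,0,0],[0,0,0.0017,0,0,0]]])

```text
clock: 10.57
tool_pos: [0.4184, -0.2897, 0.0468]
orientation: [-180.0, 0.0, -177.7]
force: [-0.3, 0.6, 3.0]
opening: 0.0617
gripper_force: 30.0
```

Run:
```python
from h import *
s=ctrl.snapshot("scene"); o=ctrl.get_obs(); print(o["force"],o["tool_pos"])
cv2.imwrite("pics/in.png",cv2.resize(s["img"][140:212,300:396,::-1],(800,600),interpolation=cv2.INTER_CUBIC))
```

```text
[-0.35367379 -0.2848824   1.16146757] [ 0.41844195 -0.28971113  0.04679747]
```

View pics/in.png

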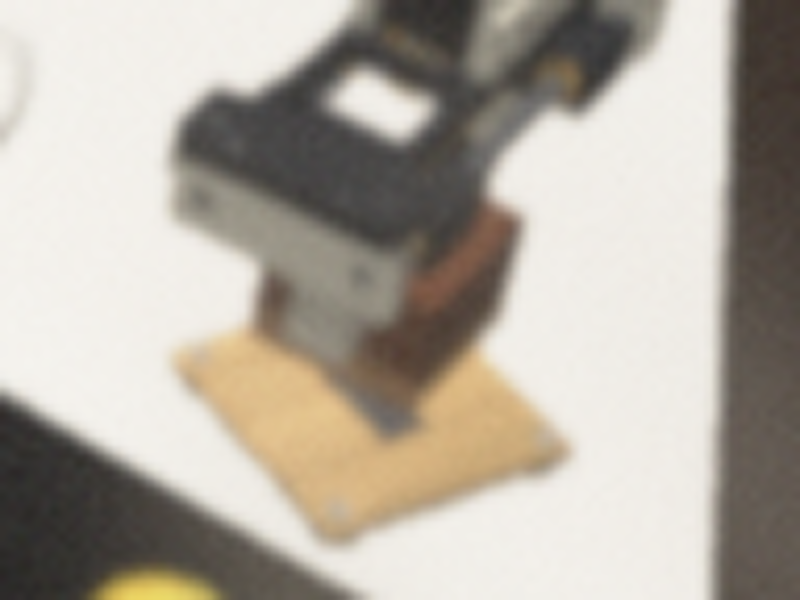

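The close scene view shows the holder low over the base: its lower edge runs from (260,330) to (420,400) and no post is visible. The post is probably inside and touching the cup. I'll press on in small steps.

Converted, 0.1 cm / 60 = 0.0017, 0.05 cm / 60 = 0.0008.

Request:
send_rows(plan=[[[0,0,0.0008,0,0,0],[0,0,0.0017,0,0,0],[0,0,0.0017,0,0,0]]])

```text
clock: 10.87
tool_pos: [0.4184, -0.2898, 0.0458]
orientation: [-180.0, 0.0, -177.7]
force: [-1.8, 0.1, 4.1]
opening: 0.0618
gripper_force: 30.0
```

Converted, 0.1 cm / 60 = 0.0017, 0.05 cm / 60 = 0.0008.

Request:
send_rows(plan=[[[0,0,0.0008,0,0,0],[0,0,0.0017,0,0,0],[0,0,0.0017,0,0,0]]])

```text
clock: 11.12
tool_pos: [0.4185, -0.2897, 0.0448]
orientation: [-180.0, 0.0, -177.7]
force: [-0.5, -0.5, 4.2]
opening: 0.0618
gripper_force: 30.0
```

Converted, 0.2 cm / 60 = 0.0033, 0.15 cm / 60 = 0.0025.

Request:
send_rows(plan=[[[0,0,0.0008,0,0,0],[0,0,0.0017,0,0,0],[0,0,0.0025,0,0,0],[0,0,0.0033,0,0,0],[0,0,0.0033,0,0,0]]])

```text
clock: 11.53
tool_pos: [0.4185, -0.2898, 0.0427]
orientation: [-180.0, 0.0, -177.7]
force: [-0.3, -1.5, 5.5]
opening: 0.0621
gripper_force: 30.0
```

Converted, 0.3 cm / 60 = 0.005, 0.25 cm / 60 = 0.0042.

Request:
send_rows(plan=[[[0,0,0.0008,0,0,0],[0,0,0.0017,0,0,0],[0,0,0.0025,0,0,0],[0,0,0.0033,0,0,0],[0,0,0.0042,0,0,0],[0,0,0.005,0,0,0],[0,0,0.005,0,0,0]]])

```text
clock: 12.12
tool_pos: [0.4185, -0.2897, 0.0395]
orientation: [-180.0, 0.0, -177.7]
force: [-0.4, -0.7, 3.5]
opening: 0.0618
gripper_force: 30.0
```

Converted, 0.4 cm / 60 = 0.0067, 0.35 cm / 60 = 0.0058.

Request:
send_rows(plan=[[[0,0,0.0008,0,0,0],[0,0,0.0017,0,0,0],[0,0,0.0025,0,0,0],[0,0,0.0033,0,0,0],[0,0,0.0042,0,0,0],[0,0,0.005,0,0,0],[0,0,0.0058,0,0,0],[0,0,0.0067,0,0,0]]])

```text
clock: 12.78
tool_pos: [0.4183, -0.2897, 0.0355]
orientation: [-180.0, 0.0, -177.7]
force: [-1.2, 0.1, 6.0]
opening: 0.0623
gripper_force: 30.0
```

Converted, 0.4 cm / 60 = 0.0067, 0.35 cm / 60 = 0.0058.

Request:
send_rows(plan=[[[0,0,0.0008,0,0,0],[0,0,0.0017,0,0,0],[0,0,0.0025,0,0,0],[0,0,0.0033,0,0,0],[0,0,0.0042,0,0,0],[0,0,0.005,0,0,0],[0,0,0.0058,0,0,0],[0,0,0.0067,0,0,0]]])

```text
clock: 13.45
tool_pos: [0.4183, -0.2897, 0.0316]
orientation: [-180.0, 0.0, -177.7]
force: [-1.5, 0.6, 6.3]
opening: 0.0621
gripper_force: 30.0
```

Converted, 0.4 cm / 60 = 0.0067, 0.35 cm / 60 = 0.0058.

Request:
send_rows(plan=[[[0,0,0.0008,0,0,0],[0,0,0.0017,0,0,0],[0,0,0.0025,0,0,0],[0,0,0.0033,0,0,0],[0,0,0.0042,0,0,0],[0,0,0.005,0,0,0],[0,0,0.0058,0,0,0],[0,0,0.0067,0,0,0]]])

```text
clock: 14.12
tool_pos: [0.4177, -0.2894, 0.0269]
orientation: [180.0, -0.1, -177.7]
force: [-0.1, 0.2, -3.3]
opening: 0.0616
gripper_force: 30.0
```

Converted, 0.2 cm / 60 = 0.0033, 0.15 cm / 60 = 0.0025.

Request:
send_rows(plan=[[[0,0,0.0008,0,0,0],[0,0,0.0017,0,0,0],[0,0,0.0025,0,0,0],[0,0,0.0033,0,0,0],[0,0,0.0033,0,0,0]]])

```text
clock: 14.53
tool_pos: [0.4181, -0.2895, 0.0254]
orientation: [180.0, -0.0, -177.7]
force: [0.7, -0.6, -2.6]
opening: 0.0619
gripper_force: 30.0
```

Request:
send_rows(plan=[[[0,0,0.0008,0,0,0],[0,0,0.0017,0,0,0],[0,0,0.0025,0,0,0],[0,0,0.0025,0,0,0]]])

```text
clock: 14.87
tool_pos: [0.4182, -0.2896, 0.0239]
orientation: [180.0, -0.0, -177.7]
force: [-0.4, 0.2, -2.7]
opening: 0.0618
gripper_force: 30.0
```

Converted, 0.1 cm / 60 = 0.0017, 0.05 cm / 60 = 0.0008.

Request:
send_rows(plan=[[[0,0,0.0008,0,0,0],[0,0,0.0017,0,0,0],[0,0,0.0017,0,0,0]]])

```text
clock: 15.12
tool_pos: [0.4182, -0.2896, 0.0229]
orientation: [180.0, -0.0, -177.7]
force: [0.4, 0.4, -2.2]
opening: 0.0618
gripper_force: 30.0
```

Converted, 0.1 cm / 60 = 0.0017, 0.05 cm / 60 = 0.0008.

Request:
send_rows(plan=[[[0,0,0.0008,0,0,0],[0,0,0.0017,0,0,0],[0,0,0.0017,0,0,0]]])

```text
clock: 15.37
tool_pos: [0.4182, -0.2896, 0.0219]
orientation: [180.0, -0.0, -177.7]
force: [0.1, 1.5, -2.7]
opening: 0.0615
gripper_force: 30.0
```

Converted, 0.1 cm / 60 = 0.0017, 0.05 cm / 60 = 0.0008.

Request:
send_rows(plan=[[[0,0,0.0008,0,0,0],[0,0,0.0017,0,0,0],[0,0,0.0017,0,0,0]]])

```text
clock: 15.62
tool_pos: [0.4182, -0.2896, 0.0211]
orientation: [-180.0, -0.0, -177.7]
force: [-1.3, 0.8, 1.0]
opening: 0.062
gripper_force: 30.0
```

Converted, 0.1 cm / 60 = 0.0017, 0.05 cm / 60 = 0.0008.

Request:
send_rows(plan=[[[0,0,0.0008,0,0,0],[0,0,0.0017,0,0,0],[0,0,0.0017,0,0,0],[0,0,0.0017,0,0,0]]])

```text
clock: 15.95
tool_pos: [0.4182, -0.2896, 0.0205]
orientation: [-180.0, 0.0, -177.7]
force: [-2.2, 2.2, 5.2]
opening: 0.0618
gripper_force: 30.0
```

Request:
send_rows(plan=[[[0,0,0,0,0,0],[0,0,0,0,0,0],[0,0,0,0,0,0],[0,0,0,0,0,0],[0,0,0,0,0,0]]], fingers=1)

```text
clock: 16.37
tool_pos: [0.4183, -0.2896, 0.0199]
orientation: [-180.0, 0.0, -177.7]
force: [0.6, -0.5, 0.1]
opening: 0.0864
gripper_force: 0.0
```

Converted, -3.5 cm / 60 = -0.0583, -3 cm / 60 = -0.05.

Request:
send_rows(plan=[[[0,0,-0.0083,0,0,0],[0,0,-0.025,0,0,0],[0,0,-0.05,0,0,0],[0,0,-0.0583,0,0,0],[0,0,-0.0583,0,0,0],[0,0,-0.0583,0,0,0]]])

```text
clock: 16.87
tool_pos: [0.4185, -0.2896, 0.0555]
orientation: [-180.0, 0.1, -177.7]
force: [0.4, -0.6, -0.2]
opening: 0.0874
gripper_force: 0.0
```

Run:
```python
from h import *
w=ctrl.snapshot("wrist"); s=ctrl.snapshot("scene"); print(ctrl.get_obs()["tool_pos"],ctrl.get_obs()["force"])
cv2.imwrite("pics/out.png",np.hstack([cv2.resize(s["img"][140:236,300:396,::-1],(400,400),interpolation=cv2.INTER_CUBIC),cv2.resize(w["img"][100:356,130:386,::-1],(400,400))]))
```

```text
[ 0.4178853  -0.28945907  0.05468177] [-0.13759637 -0.21534723 -0.47017423]
```

View pics/out.png

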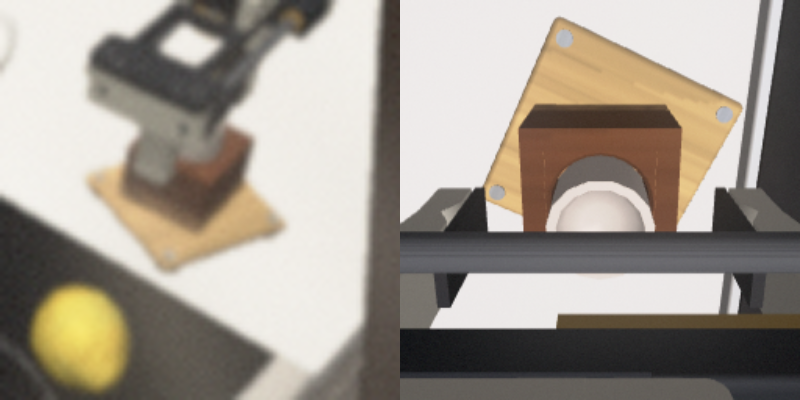

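The view shows the holder flat on the base and the cup standing proud, centred between the open fingers at about (602,230). I'll grip it.

Request:
send_rows(plan=[[[0,0,0,0,0,0],[0,0,0,0,0,0],[0,0,0,0,0,0],[0,0,0,0,0,0],[0,0,0,0,0,0],[0,0,0,0,0,0],[0,0,0,0,0,0],[0,0,0,0,0,0]]], fingers=0.3)

```text
clock: 17.63
tool_pos: [0.4182, -0.2896, 0.055]
orientation: [-180.0, -0.0, -177.7]
force: [0.2, -0.0, 0.8]
opening: 0.0399
gripper_force: 0.0
```

Converted, -12 cm / 60 = -0.2, -11 cm / 60 = -0.1833.

Request:
send_rows(plan=[[[0,0,-0.0083,0,0,0],[0,0,-0.025,0,0,0],[0,0,-0.05,0,0,0],[0,0,-0.0833,0,0,0],[0,0,-0.1333,0,0,0],[0,0,-0.1833,0,0,0],[0,0,-0.2,0,0,0],[0,0,-0.2,0,0,0]]])

```text
clock: 18.3
tool_pos: [0.42, -0.2903, 0.1791]
orientation: [-179.9, 0.4, -177.7]
force: [0.0, 0.5, -1.0]
opening: 0.037
gripper_force: 30.0
```

Run:
```python
from h import *
w=ctrl.snapshot("wrist"); s=ctrl.snapshot("scene"); o=ctrl.get_obs(); print(o["force"],o["opening"],o["gripper_force"])
cv2.imwrite("pics/lift.png",np.hstack([cv2.resize(s["img"][120:216,300:396,::-1],(400,400),interpolation=cv2.INTER_CUBIC),cv2.resize(w["img"][100:356,130:386,::-1],(400,400))]))
rows([.5665,.0425,.175],-177.8)
```

```text
[ 0.61868477  1.01652451 -1.62154259] 0.03715836711597342 29.99818727374077
now [ 0.4181 -0.2894  0.1755] [ 1.8000e+02  7.0000e-02 -1.7771e+02] row [-16.15  32.57   0.07] [0.   0.07 0.09]
```

View pics/lift.png

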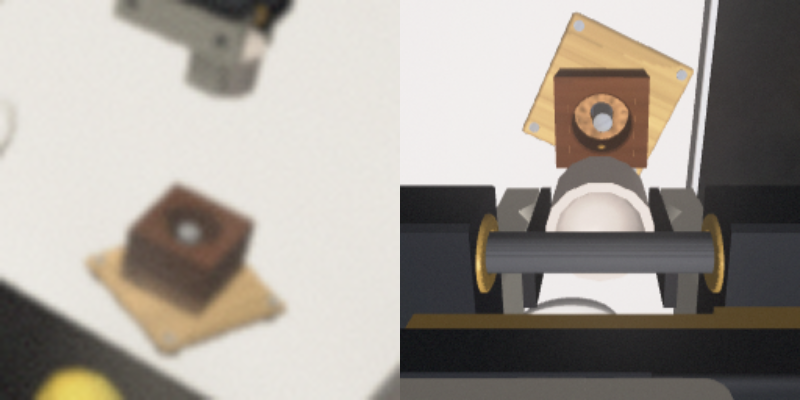

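The view shows the cup held between the fingers at (602,225), and the holder still flat on the stand with the post tip showing in its recess. I'll carry the cup to the coaster.

Converted, 25 cm / 60 = 0.4167, 23 cm / 60 = 0.3833.

Request:
send_rows(plan=[[[-0.0167,0.0333,0,0,0,0],[-0.0467,0.0917,0,0,0,0],[-0.075,0.15,0,0,0,0],[-0.1033,0.2083,0,0,0,0],[-0.1333,0.2667,0,0,0,0],[-0.1617,0.325,0,0,0,0],[-0.19,0.3833,0,0,0,0],[-0.2067,0.4167,0,0,0,0]]])

```text
clock: 19.07
tool_pos: [0.5325, -0.0318, 0.1736]
orientation: [-180.0, -0.1, -177.6]
force: [0.8, -1.0, -1.0]
opening: 0.0373
gripper_force: 30.0
```

Converted, 7.5 cm / 60 = 0.125, 6 cm / 60 = 0.1.

Request:
send_rows(plan=[[[-0.025,0.05,0,0,0,0],[-0.05,0.1,0,0,0,0],[-0.0617,0.125,0,0,0,0],[-0.0617,0.125,0,0,0,0],[-0.0617,0.125,0,0,0,0],[-0.0617,0.125,0,0,0,0]]])

```text
clock: 19.57
tool_pos: [0.5651, 0.0411, 0.1739]
orientation: [-180.0, -0.1, -177.7]
force: [0.4, -0.7, -1.2]
opening: 0.0374
gripper_force: 30.0
```

Converted, 12 cm / 60 = 0.2, 11 cm / 60 = 0.1833.

Request:
send_rows(plan=[[[0,0,0.025,0,0,0],[0,0,0.0667,0,0,0],[0,0,0.1167,0,0,0],[0,0,0.1583,0,0,0],[0,0,0.1833,0,0,0],[0,0,0.2,0,0,0],[0,0,0.2,0,0,0],[0,0,0.2,0,0,0]]])

```text
clock: 20.23
tool_pos: [0.566, 0.0409, 0.0552]
orientation: [-180.0, -0.0, -177.7]
force: [0.7, -0.3, -0.5]
opening: 0.0375
gripper_force: 30.0
```

Converted, 1.2 cm / 60 = 0.02, 1.1 cm / 60 = 0.0183.

Request:
send_rows(plan=[[[0,0,0.005,0,0,0],[0,0,0.01,0,0,0],[0,0,0.015,0,0,0],[0,0,0.0183,0,0,0],[0,0,0.02,0,0,0],[0,0,0.02,0,0,0]]])

```text
clock: 20.73
tool_pos: [0.5659, 0.0416, 0.0429]
orientation: [-180.0, -0.0, -177.7]
force: [0.6, 0.2, -1.2]
opening: 0.0372
gripper_force: 30.0
```

Converted, 0.15 cm / 60 = 0.0025, 0.1 cm / 60 = 0.0017.

Request:
send_rows(plan=[[[0,0,0.0017,0,0,0],[0,0,0.0025,0,0,0],[0,0,0.0025,0,0,0]]])

```text
clock: 20.98
tool_pos: [0.566, 0.0416, 0.0415]
orientation: [-180.0, -0.0, -177.7]
force: [0.2, 0.1, -1.3]
opening: 0.0373
gripper_force: 30.0
```

Converted, 0.15 cm / 60 = 0.0025, 0.1 cm / 60 = 0.0017.

Request:
send_rows(plan=[[[0,0,0.0008,0,0,0],[0,0,0.0017,0,0,0],[0,0,0.0025,0,0,0],[0,0,0.0025,0,0,0]]])

```text
clock: 21.32
tool_pos: [0.5662, 0.0416, 0.0408]
orientation: [-180.0, 0.0, -177.7]
force: [-3.1, -0.2, 6.0]
opening: 0.0373
gripper_force: 30.0
```

Converted, -0.05 cm / 60 = -0.0008.

Request:
send_rows(plan=[[[0,0,-0.0008,0,0,0],[0,0,-0.0008,0,0,0],[0,0,-0.0008,0,0,0],[0,0,-0.0008,0,0,0],[0,0,-0.0008,0,0,0],[0,0,-0.0008,0,0,0],[0,0,-0.0008,0,0,0]]], fingers=0.9)

```text
clock: 21.9
tool_pos: [0.566, 0.0416, 0.0404]
orientation: [-180.0, -0.0, -177.7]
force: [-0.1, -0.4, 0.5]
opening: 0.0767
gripper_force: 0.0
```

Converted, -18 cm / 60 = -0.3, -17 cm / 60 = -0.2833.

Request:
send_rows(plan=[[[0,0,-0.0167,0,0,0],[0,0,-0.05,0,0,0],[0,0,-0.1,0,0,0],[0,0,-0.1667,0,0,0],[0,0,-0.2333,0,0,0],[0,0,-0.2833,0,0,0],[0,0,-0.3,0,0,0],[0,0,-0.3,0,0,0]]])

```text
clock: 22.57
tool_pos: [0.5676, 0.042, 0.225]
orientation: [179.9, 0.4, -177.7]
force: [-0.0, 0.9, -0.4]
opening: 0.0788
gripper_force: 0.0
```

Request:
send_rows(plan=[[[0,0,0,0,0,0],[0,0,0,0,0,0],[0,0,0,0,0,0],[0,0,0,0,0,0]]])

```text
clock: 22.9
tool_pos: [0.5654, 0.0414, 0.2192]
orientation: [-180.0, -0.1, -177.7]
force: [-0.8, -0.7, -0.7]
opening: 0.0786
gripper_force: 0.0
```

Run:
```python
from h import *
w=ctrl.snapshot("wrist"); s=ctrl.snapshot("scene")
cv2.imwrite("pics/end.png",np.hstack([cv2.resize(s["img"][:,:,::-1],(400,300)),cv2.resize(w["img"][:,:,::-1],(400,300))]))
```

```text
(no output)
```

View pics/end.png

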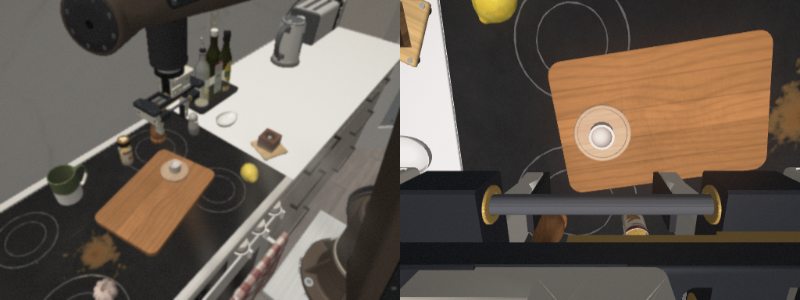

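The final view shows the cup upright near the centre of the coaster: cup at (601,135) and coaster at (602,133) in the wrist half. The holder is on the stand at (268,140) in the scene half, and the robot is clear.

```bash
python3 -c "
from plant import ctrl
print(ctrl.close_job())"
```

```text
the job is handed in; nothing more can be done
None
```

The job is handed in, and no verdict came back: in the last pictures the holder sits home on the stand and the cup stands upright in the middle of the coaster, with the measured pressing force peaking at about 10 N and about 23 s used.

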